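# Rebuild the filter-wheel stack on a spectrometer spindle

### The job

First take the blue filter wheel out of its rack and lay it flat on the green pad, letting go of it there. Then rebuild the stack on the upright steel spindle, each part pushed fully home before the next: the black spacer, then the blue filter wheel taken again by its rim, then the brass collar on top. The wheel carries glass, so hold and set it down gently, with a light grip, and leave everything else where it is.

Things in the scene. Friction and masses are not known exactly. Their poses are not given: they have to be found in the camera images.
- spindle: fixed white base 90 x 100 x 20 mm (x, y, z), an upright 16 mm steel spindle at its centre, 56 mm above the base (last 8 mm taper to 9 mm). Grey upright plates at local y = +42 and -42 mm (8 mm thick, 60 mm long in x, tops 65 mm above the bench, 76 mm clear between): round the spindle the fingers fit only closing along local x. Origin: centre of underside, z up.
- spindle_seat (a point): point on the spindle's axis at the top of the white base, where the first ring comes to rest; 20 mm above the bench; z up
- pad: fixed green pad 150 x 150 x 4 mm flat on the bench; origin at the centre of its underside
- rack: fixed white rack, 80 (local x) x 112 mm (local y), two slots at local y = +27 and -27 mm, 13.5 mm wide, side walls 4 mm thick, tops 38 mm above the bench. A wheel stands on edge in each, axis along local y, centre 41 mm and rim top 71 mm above the bench, 42 mm free between the two; which is where varies. Origin: centre of underside.
- wheel: blue filter wheel with six small coloured windows, 60 mm diameter, 12 mm thick, 19 mm bore, 80 g, loose, at first on edge in the rack. Origin at its centre; its z is the wheel's axis; either face may be up. It bears at most 100 N from the fingers (both added: about 50 N of grip each), 80 N against the pad and 100 N against the spacer.
- spacer: black spacer ring, 48 mm outer diameter, 19 mm bore, 18 mm high, about 80 g, loose, lying flat. Origin: centre of its underside, z up along the bore
- collar: brass collar ring, 40 mm outer diameter, 19 mm bore, 16 mm high, about 90 g, loose, lying flat. Origin: centre of its underside, z up along the bore
- blank_wheel: bystander: plain aluminium-coloured wheel, same size as the blue one, on edge in the other slot of the rack; origin at its centre, z its axis
- silver_collar: bystander: silver ring, 44 mm outer diameter, 14 mm high, lying flat; origin centre of its underside
- bottle: bystander: white bottle with a blue cap, 52 mm diameter, 110 mm tall, standing; origin centre of its underside
- cuvette_box: bystander, fixed: grey box 85 x 110 x 30 mm (x, y, z) with glass cuvettes standing up to 47 mm; origin centre of its underside. One of it and the rack stands left, the other right; it varies.
- lens_cap: bystander: black rubber lens cap (no hole) 44 mm diameter, 14 mm high; origin centre of its underside
- steel_post: bystander: steel post 25 mm diameter, 60 mm tall, standing; origin centre of its underside
- driver: bystander: screwdriver 150 mm long lying along its x
Not all that is in view belongs to the job. Leave any pink or red look-alike of the spacer alone.

How it is judged (in metres and radians):
On the way, in this order (a step that is already met when the one before it is completed fails the run):
1. the blue wheel lies flat on the green pad, let go (z of wheel in the frame of pad between 0.007 and 0.013 m and x of wheel in the frame of pad between -0.075 and 0.075 m and y of wheel in the frame of pad between -0.075 and 0.075 m and angle between the z axis of wheel and the z axis of pad, either way round below 0.1 rad and linear speed of wheel below 0.02 m/s and contact force between the fingers and wheel below 0.1 N), for 0.2 s.
2. the black spacer is fully home on the spindle, let go, with nothing else on it (horizontal distance between spacer and spindle_seat below 0.003 m and z of spacer in the frame of spindle_seat between -0.003 and 0.003 m and angle between the z axis of spacer and the z axis of spindle_seat, either way round below 0.08 rad and contact force between the fingers and spacer below 0.1 N and not (horizontal distance between wheel and spindle_seat below 0.003 m and z of wheel in the frame of spindle_seat between 0.021 and 0.027 m and angle between the z axis of wheel and the z axis of spindle_seat, either way round below 0.08 rad) and not (horizontal distance between collar and spindle_seat below 0.003 m and z of collar in the frame of spindle_seat between 0.027 and 0.033 m and angle between the z axis of collar and the z axis of spindle_seat, either way round below 0.08 rad)), for 0.1 s.
3. the blue wheel is fully home on the spacer, let go (horizontal distance between each of spacer, wheel and spindle_seat below 0.003 m and z of spacer in the frame of spindle_seat between -0.003 and 0.003 m and angle between the z axis of each of spacer, wheel and the z axis of spindle_seat, either way round below 0.08 rad and z of wheel in the frame of spindle_seat between 0.021 and 0.027 m and contact force between the fingers and wheel below 0.1 N), for 0.1 s.
4. the brass collar is fully home on the wheel, let go (horizontal distance between each of spacer, wheel, collar and spindle_seat below 0.003 m and z of spacer in the frame of spindle_seat between -0.003 and 0.003 m and angle between the z axis of each of spacer, wheel, collar and the z axis of spindle_seat, either way round below 0.08 rad and z of wheel in the frame of spindle_seat between 0.021 and 0.027 m and z of collar in the frame of spindle_seat between 0.027 and 0.033 m and contact force between the fingers and collar below 0.1 N), for 0.1 s.
At the end, for the whole second after the job is handed in: On the spindle, from the bottom: black spacer, blue wheel, brass collar, each level (0.08 rad), within 3 mm of the spindle's axis and within 3 mm of its fully home height (spacer's underside on the base, wheel's centre 24 mm and collar's underside 30 mm above it), let go and at rest (horizontal distance between each of spacer, wheel, collar and spindle_seat below 0.003 m and z of spacer in the frame of spindle_seat between -0.003 and 0.003 m and angle between the z axis of each of spacer, wheel, collar and the z axis of spindle_seat, either way round below 0.08 rad and z of wheel in the frame of spindle_seat between 0.021 and 0.027 m and z of collar in the frame of spindle_seat between 0.027 and 0.033 m and linear speed of each of spacer, wheel, collar below 0.02 m/s); the robot touches nothing.
It fails at once if the fingers squeeze or press the blue wheel with over 100 N, both fingers added (contact force between the fingers and wheel above 100 N).
It fails at once if the blue wheel is dropped or rammed: over 80 N between it and the pad, or over 100 N between it and the spacer (contact force between wheel and pad above 80 N or contact force between wheel and spacer above 100 N).
It fails at once if a bystander (spare wheel, silver collar, bottle, lens cap, post, screwdriver) is moved more than 20 mm (distance of any of blank_wheel, silver_collar, bottle, lens_cap, steel_post, driver from where it was at the start of the episode above 0.02 m).
It also fails if it takes over 72 s, if anything falls off the work surface, if the arm or the gripper's body presses on something with over 40 N, if the wrist force passes 120 N, or if a joint passes its speed limit or range.

### The arm

A 6-joint arm with a two-finger parallel gripper is mounted at the origin on the work surface. World frame = base frame: x ahead of the robot, y to its left, z up, the work surface at z = 0. Lengths are in mm, angles in degrees, forces in N, time in s.
With the tool pointing down it reaches from about 300 to 850 mm from the base axis. Payload 4.2 kg.
Tool frame: the origin (TCP) lies between the finger pads; the fingertips stand 11 mm ahead of it and the grasp point (between the pads) lies 8 mm behind it (env.tips_ahead is the distance from the TCP to the fingertips, in mm); z points along the fingers, y is the line along which they close (so a half turn about z gives the same grasp; the last joint's range is limited). The gripper opens to 91 mm and grips with 3 to 60 N. Pads are 32 mm wide; open, the fingers measure 118 mm over their backs; the gripper's body (76 mm by 178 mm) begins 60 mm behind the grasp point.
Start: joints at [68.067, 18.312, 89.639, -0, 72.044, -1.146], TCP at [204.067, 537.586, 224.976] pointing down, gripper open.
Joint ranges: [-177.97, 177.97], [-48.28, 115.42], [12.27, 149.76], [-77.06, 257.06], [2.81, 150.46], [-146.56, 146.56]. Speed limits (degrees/s): [147.25, 147.25, 180, 180, 180, 180].

### API

Orientations are given as [roll, pitch, yaw] about the fixed x, y, z axes, in that order (R = Rz(yaw) Ry(pitch) Rx(roll)).
In Python, from workcell import env, cams gives the robot as it stands.
- The arm moves only by the tool step_arm, never from a script. Its arguments are lists of equal length, an entry for each row: "linear": the shift along the tool's x, y, z in units of 30 cm (1.0 is 30 cm), a list of three; "turn": the turn about the tool's z in units of 360 degrees (1.0 is 360 degrees). In form: {"linear": [[tx, ty, tz], ...], "turn": [turn, ...]}. A call has 1 to 20 rows; each row is the pose to reach, as a shift and turn from the pose commanded when the call began, along the tool's axes at that moment, turning the shorter way round; what a row does not reach only later rows make up. A row lasts 1/8 s, in which the tool goes at most 62.5 mm and 10.7 degrees, less where a joint would pass 70% of its speed; a pose out of reach is approached as far as the arm can. A call with a number of a shift or a turn outside -1 to 1 is refused whole. A call with a gripper value outside its range is refused whole. "fingers" is the closure, from -1 (fully open) to 1 (shut), so that 0 is half open, set as the call begins (left out, the last holds). The fingers move at their own pace and stop on an object; "force" is the grip in N (left out, the last holds). Time passes only in rows, so rows that repeat a pose let the fingers close. It gives the time, the measured TCP pose, the force, the opening and the grip force at its end, in the units of the state.
- env.state(): the state, without advancing time (a new reading comes with each control period).
- cams.grab_frame(name): name is "side" or "top"; returns a dict with "color" (420x560x3 uint8, blue, green, red), "fx", "fy", "cx", "cy" (pixels), "dist" ([k1, k2, p1, p2, k3] as OpenCV has them; the pictures are not rectified), "extrinsics" (4x4, takes a point from camera to world coordinates). Camera axes: x right, y down, z forward; pixel columns grow to the right and rows downward; lengths in mm; the calibration is good to about 2 mm. A picture is of the moment at which its call begins. There is no depth.
- env.job_done(): hands the job in; it is judged then, once.
The state is a dict: "time_s": time; "qpos": joint angles; "qvel": joint speeds; "effort": joint torques, N m; "ee_pos": TCP position; "ee_rot": TCP orientation; "force": force on the tool from outside, world axes, zero at the start; "torque": the same for the moment, N m; "gripper_width": finger opening in mm; "gripper_force": force on a finger pad.
Only numpy, scipy, OpenCV 4.12 (cv2) and the standard library are available. Lean on these libraries where they do the work, as an engineer would, in place of code of your own. Each camera call takes 0.05 s, during which the arm holds its last target. There are 200 camera calls.

## Working session

There is one attempt and no reset: what is moved stays moved. The work goes in short steps, Python scripts to look and compute and a tool call to move; the robot and the scene stay as the last step left them, time stands still between calls to the robot, and variables do not carry over. Pictures are saved under pics/ and viewed, at most 10 in all, crops included, and the job is handed in when it is done.

Besides the shell and the picture viewer there is one more tool, called after "Call:" as name(argument=value, ...) on one line, values as JSON. step_arm: Moves the arm, as the interface text tells. Its arguments: {"type":"object","properties":{"linear":{"type":"array"},"turn":{"type":"array"},"fingers":{"type":"number"},"force":{"type":"number"}},"required":["linear","turn"]}

```bash
ls; mkdir -p pics
cat > h.py <<'E'
import numpy as np,cv2
from workcell import env,cams
def grab(n,save=None):
    f=cams.grab_frame(n)
    if save: cv2.imwrite('pics/'+save,f['color'])
    return f
def K(f): return np.array([[f['fx'],0,f['cx']],[0,f['fy'],f['cy']],[0,0,1]]),np.array(f['dist'],float)
def ray(f,uv):
    k,d=K(f); p=cv2.undistortPoints(np.array([[uv]],float),k,d)[0,0]
    E=np.array(f['extrinsics']); return E[:3,3],E[:3,:3]@np.array([p[0],p[1],1.])
def onz(f,uv,z):
    o,r=ray(f,uv); return (o+r*(z-o[2])/r[2])
def proj(f,P):
    k,d=K(f); E=np.linalg.inv(np.array(f['extrinsics']))
    return cv2.projectPoints(np.array(P,float).reshape(-1,3),cv2.Rodrigues(E[:3,:3])[0],E[:3,3],k,d)[0][:,0]
E
python3 - <<'E'
from h import *
a=grab('top','top0.png');b=grab('side','side0.png')
for f in(a,b): print(np.round(f['extrinsics'],3).tolist(),f['fx'])
s=env.state();print(s['time_s'],s['ee_pos'],s['ee_rot'],s['gripper_width'],s['force'])
E
```

```text
pics
[[-0.015, -0.99, 0.139, 360.275], [-1.0, 0.016, 0.001, 13.31], [-0.004, -0.139, -0.99, 1417.34], [0.0, 0.0, 0.0, 1.0]] 536.8624637832298
[[-0.999, -0.0, 0.047, 499.456], [-0.041, 0.497, -0.867, 926.89], [-0.023, -0.867, -0.497, 579.273], [0.0, 0.0, 0.0, 1.0]] 388.39893430742035
0.1 [203.91958073 537.16837371 224.22477295] [-1.79911513e+02  2.86313350e-04  1.59213100e+02] 91.39466177125043 [ 0.98318957 -0.2011699   0.30776553]
```

View pics/top0.png

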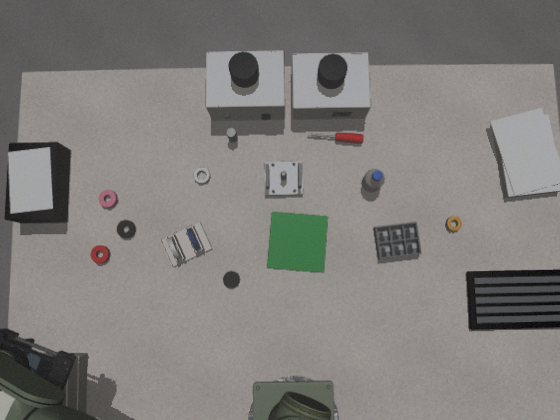

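View pics/side0.png

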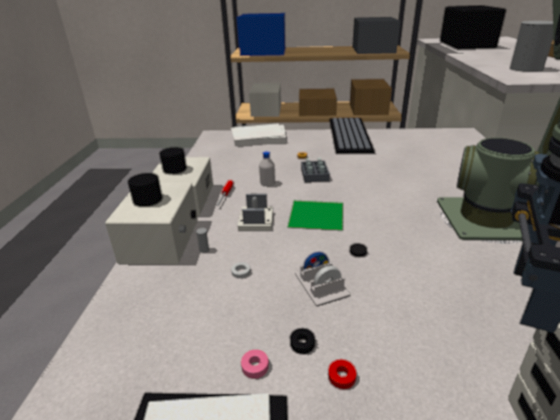

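Candidates (top view). Black spacer: (126,229) black ring with a hole, versus lens cap (231,280) with no hole, pink (108,198) and red (100,254). Blue wheel: (194,238) blue in the rack, versus the grey blank (~178,250) and the bottle cap. Collar: brass (455,224), versus silver (202,176). Next I'll take a close crop and measure.

```bash
cat > meas.py <<'E'
from h import *
a=cv2.imread('pics/top0.png');b=cv2.imread('pics/side0.png')
fa=grab('top');fb=grab('side')
c1=cv2.resize(a[165:295,75:245],None,fx=3.5,fy=3.5,interpolation=cv2.INTER_CUBIC)
c2=cv2.resize(a[150:280,260:335],None,fx=2.6,fy=3.5,interpolation=cv2.INTER_CUBIC)
cv2.imwrite('pics/crop.png',np.hstack([c1,c2]))
def blob(f,win,fn):
    x0,y0,x1,y1=win; im=f['color'][y0:y1,x0:x1]; hsv=cv2.cvtColor(im,cv2.COLOR_BGR2HSV).astype(int)
    m=fn(hsv).astype(np.uint8); n,l,s,c=cv2.connectedComponentsWithStats(m)
    i=1+np.argmax(s[1:,4]); mm=(l==i).astype(np.uint8)
    cs=max(cv2.findContours(mm,0,1)[0],key=cv2.contourArea); hull=cv2.convexHull(cs)
    M=cv2.moments(hull); uv=np.array([M['m10']/M['m00']+x0,M['m01']/M['m00']+y0])
    r=cv2.minAreaRect(cs); return uv,s[i,4],cv2.boxPoints(r)+[x0,y0]
dark=lambda h:h[...,2]<75
bl=lambda h:(h[...,0]>105)&(h[...,0]<130)&(h[...,1]>90)
br=lambda h:(h[...,0]>10)&(h[...,0]<30)&(h[...,1]>110)
gr=lambda h:(h[...,0]>45)&(h[...,0]<80)&(h[...,1]>120)
wh=lambda h:(h[...,2]>185)&(h[...,1]<30)
if __name__=='__main__':
  for nm,wt,ws,fn,z in [('spacer',(105,208,147,250),(285,322,320,358),dark,9),('collar',(440,212,470,238),(292,148,312,162),br,8),('pad',(260,205,335,280),(280,190,355,235),gr,2),('wheel',(180,225,210,255),(298,246,335,280),bl,52)]:
    u,s,bx=blob(fa,wt,fn); v,s2,_=blob(fb,ws,fn)
    print(nm,u.round(1),s,onz(fa,u,z).round(1),v.round(1),s2,onz(fb,v,z).round(1)); 
    if nm in('wheel','pad'): print(np.array([onz(fa,p,z)[:2] for p in bx]).round(0).tolist())
E
python3 meas.py
```

```text
spacer [126.  228.9] 230 [498.4 435.    9. ] [302.5 341. ] 512 [499.2 436.5   9. ]
collar [453.6 223.3] 122 [ 499.7 -432.4    8. ] [301.9 154.9] 42 [ 501.  -434.3    8. ]
pad [294.5 246.3] 91 [446.4 -10.2   2. ] [316.1 215. ] 1322 [460.5 -12.1   2. ]
[[437.0, 26.0], [472.0, 21.0], [461.0, -45.0], [427.0, -39.0]]
wheel [191.1 236.7] 39 [471.7 254.1  52. ] [314.8 259.4] 122 [472.4 253.3  52. ]
[[483.0, 264.0], [486.0, 257.0], [460.0, 244.0], [456.0, 251.0]]
```

View pics/crop.png

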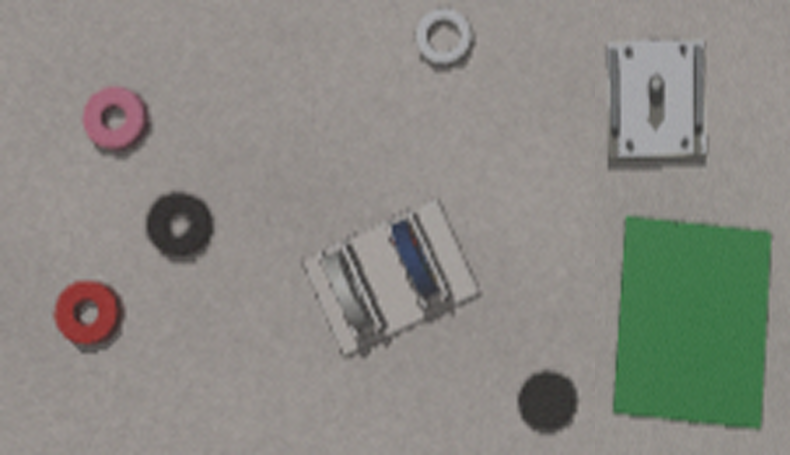

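Crop: black ring with a visible bore at crop (180,226), solid lens cap at (548,402), blue wheel in the right-hand slot at (415,262), spindle at (656,95). The choice is confirmed; next are the rack and spindle geometry.

Run:
```python
from h import *
fa=grab('top');fb=grab('side')
r=np.array([(305,262),(438,201),(480,292),(345,355)])/3.5+[75,165]
for z in (0,6,38):
    P=np.array([onz(fa,p,z)[:2] for p in r]); e=np.roll(P,-1,0)-P
    print('rack',z,P.round(1).tolist(),P.mean(0).round(1),np.linalg.norm(e,axis=1).round(1),np.degrees(np.arctan2(e[:,1],e[:,0])).round(1))
h=[((x-595)/2.6+260,y/3.5+150) for x,y in [(628,52),(683,50),(630,145),(685,143)]]
P=np.array([onz(fa,p,20)[:2] for p in h]);print('holes',P.round(1).tolist(),P.mean(0))
print('tip',onz(fa,(283.5,171.5),76))
pc=[((x-595)/2.6+260,y/3.5+150) for x,y in [(626,217),(771,232),(761,428),(613,412)]]
print('pad',np.array([onz(fa,p,4)[:2] for p in pc]).round(1).tolist(),np.mean([onz(fa,p,4)[:2] for p in pc],0))
c=cv2.resize(fb['color'][185:320,225:385],None,fx=5,fy=4.4,interpolation=cv2.INTER_CUBIC);cv2.imwrite('pics/side_crop.png',c)
```

```text
rack 0 [[468.7, 340.3], [513.6, 239.5], [444.1, 207.4], [398.2, 309.1]] [456.2 274.1] [110.4  76.6 111.6  77.1] [ -66.  -155.2  114.3   23.9]
rack 6 [[468.2, 339.0], [513.0, 238.6], [443.8, 206.5], [398.1, 307.8]] [455.8 273. ] [109.9  76.2 111.1  76.8] [ -66.  -155.2  114.3   23.9]
rack 38 [[465.8, 331.6], [509.5, 233.4], [441.9, 202.2], [397.2, 301.2]] [453.6 267.1] [107.4  74.5 108.6  75. ] [ -66.  -155.2  114.3   23.9]
holes [[662.2, 44.3], [662.8, -12.0], [590.7, 43.1], [591.3, -12.7]] [626.74665731  15.68179946]
tip [632.39988517  15.72634129  76.        ]
pad [[538.1, 48.2], [524.3, -99.4], [377.1, -85.5], [391.3, 63.1]] [457.68433262 -18.39384265]
```

View pics/side_crop.png

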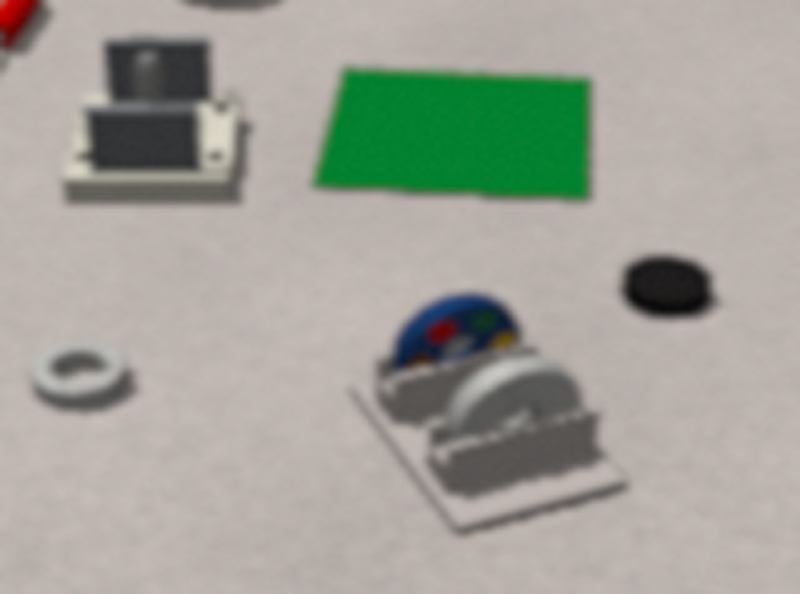

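Side crop: blue wheel top at about (319,252) full-frame, spindle tip at about (254.4,196.8), rack walls low with only a thin plate outside them. Next I'll cross-check the predicted points.

Run:
```python
from h import *
fa=grab('top');fb=grab('side')
print(onz(fb,(254.4,196.8),76), onz(fb,(319,252),71))
for f in(fa,fb): print(proj(f,[[467.2,248.9,71],[467.2,248.9,41],[629,15.7,76],[629,15.7,20]]).round(1).tolist())
t=np.radians(24.4);lx=np.array([np.cos(t),np.sin(t),0]);ly=np.array([-lx[1],lx[0],0])
hsv=cv2.cvtColor(fb['color'],cv2.COLOR_BGR2HSV).astype(int);m=(hsv[...,0]>100)&(hsv[...,0]<130)&(hsv[...,1]>80);m[:246]=0;m[282:]=0;m[:,:295]=0;m[:,340:]=0
for y in range(248,272,2):
    x=np.where(m[y])[0]; print(y,x.min() if len(x) else '',x.max() if len(x) else '')
a=np.radians(np.arange(10,171,20))
for s in(6,-6):
    P=[np.array([467.2,248.9,41])+ly*s+30*np.cos(k)*lx+np.array([0,0,30*np.sin(k)]) for k in a]; print(s,proj(fb,P).round(1).tolist()); print(proj(fa,P).round(1).tolist())
hsv=cv2.cvtColor(fa['color'],cv2.COLOR_BGR2HSV).astype(int);m=(hsv[...,0]>100)&(hsv[...,0]<130)&(hsv[...,1]>80);m=m[222:258,180:210]
print('\n'.join(str(222+i)+''.join('#' if v else '.' for v in r) for i,r in enumerate(m)))
```

```text
[628.44706887  15.05556693  76.        ] [463.65232838 251.86319958  71.        ]
[[191.8, 237.9], [193.9, 238.8], [283.5, 172.8], [283.6, 177.0]]
[[317.3, 251.2], [317.0, 262.2], [254.2, 196.9], [255.4, 214.7]]
248  
250  
252 317 320
254 312 324
256 309 325
258 307 326
260 306 323
262 305 322
264 305 320
266 304 306
268  
270  
6 [[306.0, 265.3], [307.5, 261.3], [310.4, 257.6], [314.2, 254.6], [318.5, 252.7], [322.8, 252.2], [326.5, 253.1], [329.1, 255.3], [330.4, 258.5]]
[[186.7, 229.2], [186.6, 230.1], [187.1, 232.2], [188.2, 235.3], [189.7, 238.9], [191.5, 242.6], [193.3, 246.0], [194.9, 248.6], [196.1, 250.1]]
-6 [[303.7, 262.1], [305.2, 258.1], [308.0, 254.4], [311.8, 251.5], [316.1, 249.6], [320.3, 249.2], [323.9, 250.1], [326.5, 252.3], [327.8, 255.4]]
[[191.0, 227.2], [190.9, 228.1], [191.4, 230.2], [192.5, 233.2], [194.0, 236.9], [195.8, 240.6], [197.6, 244.0], [199.2, 246.6], [200.4, 248.1]]
222..............................
223..............................
224..............................
225..............................
226..............................
227..........
[... 340 characters left out ...]
####................
238..........#####...............
239...........####...............
240...........####...............
241............####..............
242............####..............
243.............###..............
244.............#................
245..............................
246..............................
247..............................
248..............................
249..............................
250..............................
251..............................
252..............................
253..............................
254..............................
255..............................
256..............................
257..............................
```

```bash
cat > go.py <<'E'
import sys
from h import *
def go(x,y,z,yaw=None,s=None):
    s=env.state(); p=np.array(s['ee_pos']); yw=s['ee_rot'][2]; c,n=np.cos(np.radians(yw)),np.sin(np.radians(yw))
    d=np.array([x,y,z])-p; t=0 if yaw is None else -((yaw-yw+180)%360-180)
    print('t',round(s['time_s'],2),p.round(1),np.round(s['ee_rot'],1),'w',round(s['gripper_width'],1),'gf',np.round(s['gripper_force'],1),'F',np.round(s['force'],1))
    print('lin',np.round(np.array([c*d[0]+n*d[1],n*d[0]-c*d[1],-d[2]])/300,4).tolist(),'turn',round(t/360,4))
if __name__=='__main__': go(*map(float,sys.argv[1:]))
E
python3 go.py 466.5 250.5 130 114.4
```

```text
t 0.4 [204.  537.5 224.8] [-180.     0.   159.2] w 91.4 gf 0.0 F [-0.5  0.7  0.8]
lin [-1.1575, -0.584, 0.3162] turn 0.1245
```

Call:
step_arm(linear=[[-0.8,-0.4,0],[-0.8,-0.4,0],[-0.8,-0.4,0],[-0.8,-0.4,0],[-0.8,-0.4,0],[-0.8,-0.4,0]], turn=[0.1245,0.1245,0.1245,0.1245,0.1245,0.1245], fingers=-1, force=6)

```text
time_s: 1.15
ee_pos: [386.2, 339.9, 225.0]
ee_rot: [180.0, -0.0, 114.3]
force: [-0.4, -0.3, -0.4]
gripper_width: 91.1
gripper_force: 0.0
```

```bash
python3 go.py 466.5 250.5 130 114.4
```

```text
t 1.15 [386.2 339.9 225. ] [180.   -0.  114.3] w 91.1 gf 0.0 F [-0.4 -0.3 -0.4]
lin [-0.3819, 0.121, 0.3167] turn -0.0002
```

Call:
step_arm(linear=[[-0.382,0.121,0],[-0.382,0.121,0],[-0.382,0.121,0.2],[-0.382,0.121,0.4],[-0.382,0.121,0.51],[-0.382,0.121,0.55],[-0.382,0.121,0.55],[-0.382,0.121,0.55]], turn=[0,0,0,0,0,0,0,0])

```text
time_s: 2.15
ee_pos: [467.2, 252.0, 61.5]
ee_rot: [179.8, -0.0, 114.4]
force: [-0.7, -0.0, 0.4]
gripper_width: 91.6
gripper_force: 0.0
```

```bash
python3 go.py 466.5 250.5 50.5 114.4
python3 - <<'E'
from h import *
f=grab('side');cv2.imwrite('pics/s1.png',cv2.resize(f['color'][210:310,250:380],None,fx=6,fy=6,interpolation=cv2.INTER_CUBIC))
E
```

```text
t 2.15 [467.2 252.   61.5] [179.8  -0.  114.4] w 91.6 gf 0.0 F [-0.7 -0.   0.4]
lin [-0.0037, -0.0042, 0.0367] turn 0.0001
```

View pics/s1.png

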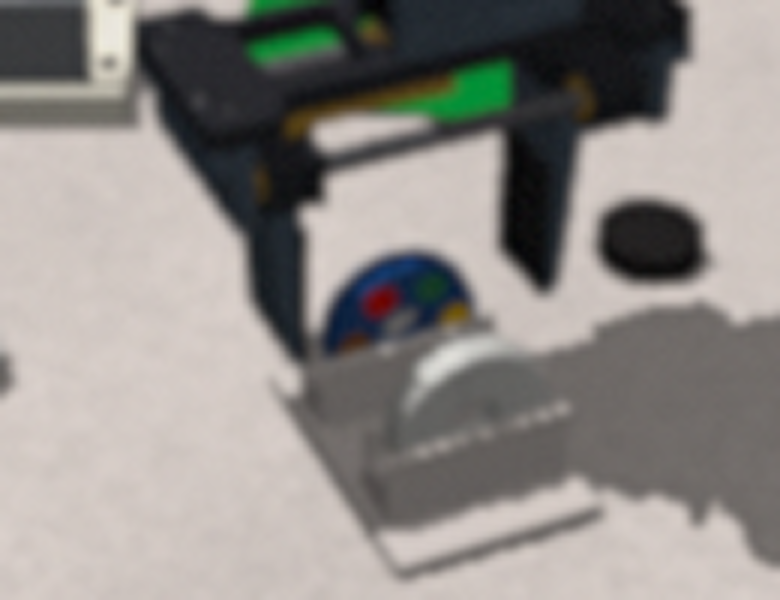

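Picture: the fingers straddle the blue wheel (crop x 325–478) between inner faces at 302 and 505, well centred. Now descending to rim height.

Call:
step_arm(linear=[[-0.003,-0.004,0.02],[-0.003,-0.004,0.037],[-0.003,-0.004,0.037],[-0.003,-0.004,0.037]], turn=[0,0,0,0])

```text
time_s: 2.7
ee_pos: [465.6, 249.5, 48.8]
ee_rot: [180.0, -0.0, 114.4]
force: [0.1, 0.1, -0.3]
gripper_width: 91.4
gripper_force: 0.0
```

Call:
step_arm(linear=[[0,0,0],[0,0,0],[0,0,0],[0,0,0],[0,0,0],[0,0,0]], turn=[0,0,0,0,0,0], fingers=1, force=8)

```text
time_s: 3.45
ee_pos: [468.2, 250.9, 50.0]
ee_rot: [179.6, -0.0, 114.4]
force: [4.7, 2.1, 3.1]
gripper_width: 58.2
gripper_force: 8.0
```

Call:
step_arm(linear=[[0,0,-0.01],[0,0,-0.03],[0,0,-0.06],[0,0,-0.1],[0,0,-0.14],[0,0,-0.18],[0,0,-0.18]], turn=[0,0,0,0,0,0,0])

```text
time_s: 4.32
ee_pos: [466.2, 249.9, 104.1]
ee_rot: [179.9, -0.0, 114.4]
force: [-0.6, 0.8, -1.0]
gripper_width: 58.6
gripper_force: 8.0
```

```bash
python3 go.py 445 -19 104 114.4
python3 - <<'E'
from h import *
f=grab('side');cv2.imwrite('pics/s2.png',cv2.resize(f['color'][190:290,250:380],None,fx=6,fy=6,interpolation=cv2.INTER_CUBIC))
E
```

```text
t 4.33 [466.2 249.9 104.1] [179.9  -0.  114.4] w 58.6 gf 8.0 F [-0.6  0.8 -1. ]
lin [-0.7871, -0.4345, 0.0005] turn -0.0
```

View pics/s2.png

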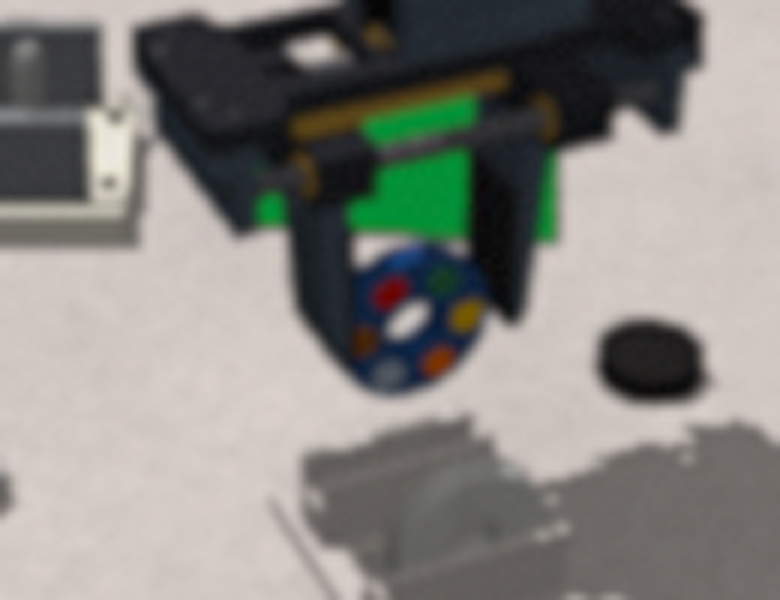

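The wheel hangs vertically between the fingers, centred at crop (407,320), with the tips just below its centre. It is held properly. Carrying it to the pad, still on edge.

```bash
python3 go.py 465 -35 104 114.4
```

```text
t 4.38 [465.7 249.6 103.4] [179.9  -0.  114.4] w 58.0 gf 8.0 F [ 0.8  0.1 -0.6]
lin [-0.8631, -0.394, -0.002] turn -0.0
```

Call:
step_arm(linear=[[-0.05,-0.023,0],[-0.15,-0.068,0],[-0.27,-0.123,0],[-0.4,-0.183,0],[-0.53,-0.242,0],[-0.65,-0.297,0],[-0.75,-0.342,0],[-0.82,-0.374,0],[-0.863,-0.394,0.03],[-0.863,-0.394,0.08],[-0.863,-0.394,0.13],[-0.863,-0.394,0.165],[-0.863,-0.394,0.18],[-0.863,-0.394,0.18]], turn=[0,0,0,0,0,0,0,0,0,0,0,0,0,0])

```text
time_s: 6.12
ee_pos: [464.7, -35.0, 48.6]
ee_rot: [-180.0, -0.0, 114.4]
force: [0.3, 0.2, -0.0]
gripper_width: 58.3
gripper_force: 8.0
```

```bash
python3 go.py 465 -35 43.3 114.4
```

```text
t 6.12 [464.7 -35.   48.6] [-180.    -0.   114.4] w 58.3 gf 8.0 F [ 0.3  0.2 -0. ]
lin [-0.0005, 0.0009, 0.0176] turn 0.0
```

Call:
step_arm(linear=[[0,0,0.008],[0,0,0.014],[0,0,0.018],[0,0,0.018]], turn=[0,0,0,0], force=6)

```text
time_s: 6.62
ee_pos: [465.7, -35.2, 44.5]
ee_rot: [179.9, 0.1, 114.4]
force: [-1.2, -0.9, 6.7]
gripper_width: 58.2
gripper_force: 6.0
```

Call:
step_arm(linear=[[0.007,0,0],[0.014,0,0],[0.02,0,0],[0.03,0,0.002],[0.04,0,0.004],[0.05,0,0.007]], turn=[0,0,0,0,0,0])

```text
time_s: 7.38
ee_pos: [458.8, -21.0, 41.3]
ee_rot: [180.0, -0.0, 114.4]
force: [1.7, 0.7, 3.3]
gripper_width: 57.9
gripper_force: 6.0
```

Run:
```python
from h import *
f=grab('side');cv2.imwrite('pics/s3.png',cv2.resize(f['color'][160:250,260:370],None,fx=6,fy=6,interpolation=cv2.INTER_CUBIC))
s=env.state();print(s['ee_pos'],s['force'],s['gripper_width'])
```

```text
[458.46529993 -20.79381481  41.10817907] [2.1351169  1.0629288  3.00173658] 58.04423835932232
```

View pics/s3.png

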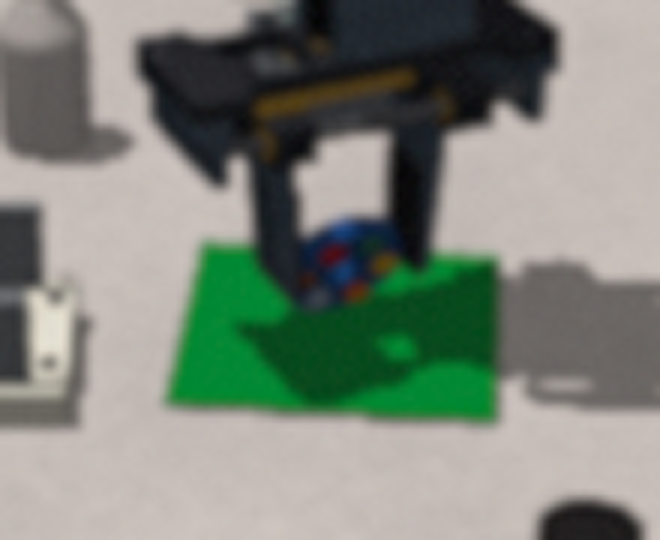

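The picture shows the wheel tilting with its near face turning down (foreshortened, crop 300–405 × 220–312). Continuing along the arc.

Call:
step_arm(linear=[[0.01,0,0.003],[0.02,0,0.007],[0.028,0,0.013],[0.036,0,0.019],[0.042,0,0.024],[0.047,0,0.029],[0.053,0,0.037],[0.057,0,0.043],[0.06,0,0.048],[0.06,0,0.048]], turn=[0,0,0,0,0,0,0,0,0,0])

```text
time_s: 8.68
ee_pos: [450.8, -5.0, 26.7]
ee_rot: [-180.0, -0.0, 114.4]
force: [-0.1, 0.8, 1.3]
gripper_width: 58.2
gripper_force: 6.0
```

Call:
step_arm(linear=[[0.004,0,0.006],[0.007,0,0.012],[0.009,0,0.017],[0.01,0,0.021],[0.01,0,0.024],[0.01,0,0.024]], turn=[0,0,0,0,0,0])

```text
time_s: 9.43
ee_pos: [449.7, -2.3, 19.6]
ee_rot: [-180.0, -0.0, 114.4]
force: [-0.4, 0.6, 0.9]
gripper_width: 58.3
gripper_force: 6.0
```

Call:
step_arm(linear=[[0.001,0,0.003],[0.001,0,0.006],[0.001,0,0.006]], turn=[0,0,0])

```text
time_s: 9.8
ee_pos: [449.7, -2.0, 17.8]
ee_rot: [-180.0, -0.0, 114.4]
force: [-1.0, 0.5, 1.3]
gripper_width: 58.3
gripper_force: 6.0
```

Run:
```python
from h import *
f=grab('side');cv2.imwrite('pics/s4.png',cv2.resize(f['color'][170:250,260:370],None,fx=6,fy=6,interpolation=cv2.INTER_CUBIC))
```

```text
(no output)
```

View pics/s4.png

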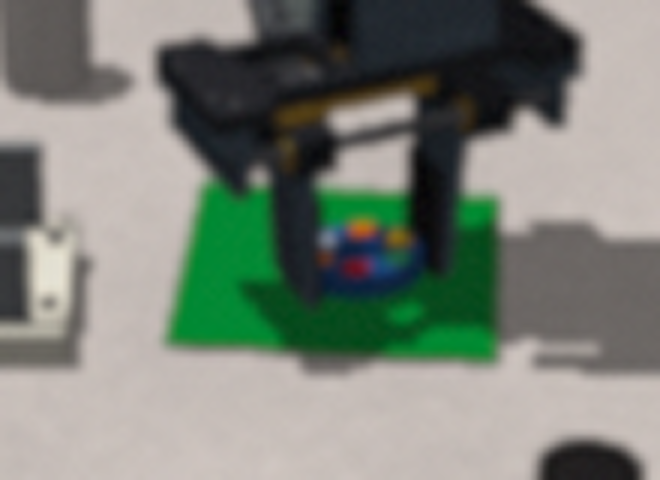

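The wheel looks practically flat (crop ~370,262). Pressing slightly until a reaction shows.

Call:
step_arm(linear=[[0,0,0.003],[0,0,0.005],[0,0,0.005]], turn=[0,0,0])

```text
time_s: 10.22
ee_pos: [449.9, -2.0, 16.4]
ee_rot: [180.0, -0.0, 114.4]
force: [-1.0, 1.1, 1.0]
gripper_width: 58.0
gripper_force: 6.0
```

Call:
step_arm(linear=[[0,0,0],[0,0,0],[0,0,0],[0,0,0],[0,0,-0.05],[0,0,-0.15],[0,0,-0.3],[0,0,-0.45],[0,0,-0.45]], turn=[0,0,0,0,0,0,0,0,0], fingers=-1)

```text
time_s: 11.35
ee_pos: [452.2, -2.1, 154.6]
ee_rot: [179.6, 0.2, 114.4]
force: [-0.7, 0.4, 0.1]
gripper_width: 90.9
gripper_force: 0.0
```

```bash
python3 go.py 499 435.7 150 90
python3 - <<'E'
from h import *
f=grab('side');w=cv2.cvtColor(f['color'],cv2.COLOR_BGR2HSV).astype(int)[190:240,280:355]
m=((w[...,0]<45)|(w[...,0]>85))&(w[...,1]>80)
m=m.astype(np.uint8);n,l,s,c=cv2.connectedComponentsWithStats(m)
i=1+np.argmax(s[1:,4]);print(s[i],c[i]+[280,190]); c0=c[i]+[280,190]
print('wheel',onz(f,c0,10),'ellipse px sz exp:')
P=onz(f,c0,10);a=np.linspace(0,2*np.pi,60)
q=proj(f,np.vstack([np.c_[P[0]+30*np.cos(a),P[1]+30*np.sin(a),0*a+z] for z in(4,16)]));print(q.min(0),q.max(0))
E
```

```text
t 11.35 [452.2  -2.1 154.6] [179.6   0.2 114.4] w 90.9 gf 0.0 F [-0.7  0.4  0.1]
lin [1.2646, 0.7448, 0.0155] turn 0.0678
[ 30  17  20  15 183] [320.09836066 214.46994536]
wheel [449.88372894  -2.12931304  10.        ] ellipse px sz exp:
[309.32102267 207.18320727] [330.98731802 222.07367538]
```

The wheel is flat and released at (450,-2); its blob is 20×15 px against 21.7×14.9 expected. Next is the spacer.

Call:
step_arm(linear=[[0.9,0.53,0],[0.9,0.53,0],[0.9,0.53,0],[0.9,0.53,0],[0.9,0.53,0],[0.9,0.53,0]], turn=[0.065,0.065,0.065,0.065,0.065,0.065])

```text
time_s: 12.15
ee_pos: [482.2, 312.3, 149.2]
ee_rot: [-179.8, 0.1, 91.2]
force: [0.6, 0.1, 0.6]
gripper_width: 91.3
gripper_force: 0.0
```

```bash
python3 go.py 499 435.7 60 91
```

```text
t 12.15 [482.2 312.3 149.2] [-1.798e+02  1.000e-01  9.120e+01] w 91.3 gf 0.0 F [0.6 0.1 0.6]
lin [0.41, 0.0645, 0.2973] turn 0.0005
```

Call:
step_arm(linear=[[0.2,0.032,0],[0.41,0.0645,0.05],[0.41,0.0645,0.2],[0.41,0.0645,0.297],[0.41,0.0645,0.297],[0.41,0.0645,0.297]], turn=[0.0005,0.0005,0.0005,0.0005,0.0005,0.0005])

```text
time_s: 12.9
ee_pos: [500.9, 432.5, 63.0]
ee_rot: [180.0, -0.0, 90.8]
force: [1.0, 0.2, 0.6]
gripper_width: 91.4
gripper_force: 0.0
```

```bash
python3 go.py 499 435.7 17 91
```

```text
t 12.9 [500.9 432.5  63. ] [180.   -0.   90.8] w 91.4 gf 0.0 F [1.  0.2 0.6]
lin [0.0107, -0.0062, 0.1532] turn -0.0006
```

Call:
step_arm(linear=[[0.008,-0.004,0.1],[0.008,-0.004,0.148],[0.008,-0.004,0.148],[0.008,-0.004,0.148]], turn=[0,0,0,0])

```text
time_s: 13.4
ee_pos: [499.9, 435.7, 19.2]
ee_rot: [179.9, -0.1, 90.8]
force: [-0.2, -0.4, 0.2]
gripper_width: 90.7
gripper_force: 0.0
```

Call:
step_arm(linear=[[0,0,0],[0,0,0],[0,0,0],[0,0,0],[0,0,0],[0,0,0]], turn=[0,0,0,0,0,0], fingers=1, force=25)

```text
time_s: 14.15
ee_pos: [499.1, 435.3, 18.0]
ee_rot: [180.0, -0.0, 90.8]
force: [-0.2, -0.2, 0.5]
gripper_width: 47.3
gripper_force: 25.0
```

```bash
python3 go.py 499 435.7 17 91
```

```text
t 14.15 [499.1 435.3  18. ] [180.   -0.   90.8] w 47.3 gf 25.0 F [-0.2 -0.2  0.5]
lin [0.0014, -0.0004, 0.0032] turn -0.0005
```

Call:
step_arm(linear=[[0,0,-0.06],[0,0,-0.2],[-0.1,0.03,-0.38],[-0.25,0.08,-0.44],[-0.42,0.13,-0.44],[-0.59,0.18,-0.44],[-0.76,0.23,-0.44],[-0.9,0.27,-0.44],[-0.97,0.3,-0.44],[-0.97,0.3,-0.44]], turn=[0,0,0,0,0,0,0,0,0,0])

```text
time_s: 15.4
ee_pos: [593.9, 144.8, 150.6]
ee_rot: [179.9, -0.0, 90.7]
force: [0.1, 0.0, -1.0]
gripper_width: 47.2
gripper_force: 25.0
```

```bash
python3 go.py 628.5 15.2 105 91
```

```text
t 15.4 [593.9 144.8 150.6] [179.9  -0.   90.7] w 47.2 gf 25.0 F [ 0.1  0.  -1. ]
lin [-0.4334, 0.1102, 0.1521] turn -0.0009
```

Call:
step_arm(linear=[[-0.1,0.025,0],[-0.25,0.064,0],[-0.38,0.096,0.02],[-0.432,0.11,0.06],[-0.432,0.11,0.11],[-0.432,0.11,0.15],[-0.432,0.11,0.15],[-0.432,0.11,0.15]], turn=[-0.001,-0.001,-0.001,-0.001,-0.001,-0.001,-0.001,-0.001])

```text
time_s: 16.4
ee_pos: [628.2, 17.4, 105.2]
ee_rot: [180.0, -0.0, 91.2]
force: [0.4, -0.2, -0.4]
gripper_width: 47.6
gripper_force: 25.0
```

```bash
python3 go.py 628.5 15.2 105 91
python3 - <<'E'
from h import *
f=grab('side');cv2.imwrite('pics/s5.png',cv2.resize(f['color'][155:230,215:305],None,fx=7,fy=7,interpolation=cv2.INTER_CUBIC))
print((proj(f,[[628.5,15.2,76],[628.5,15.2,60],[628.5,15.2,87],[604.5,15.2,90],[652.5,15.2,90]])-[215,155])*7)
E
```

```text
t 16.4 [628.2  17.4 105.2] [180.   -0.   91.2] w 47.6 gf 25.0 F [ 0.4 -0.2 -0.4]
lin [-0.0072, 0.0009, 0.0006] turn 0.0007
[[275.62285637 292.78152112]
 [278.14986777 328.91782215]
 [273.86235439 267.61696689]
 [335.95536959 260.64154885]
 [210.92626517 260.77261582]]
```

View pics/s5.png

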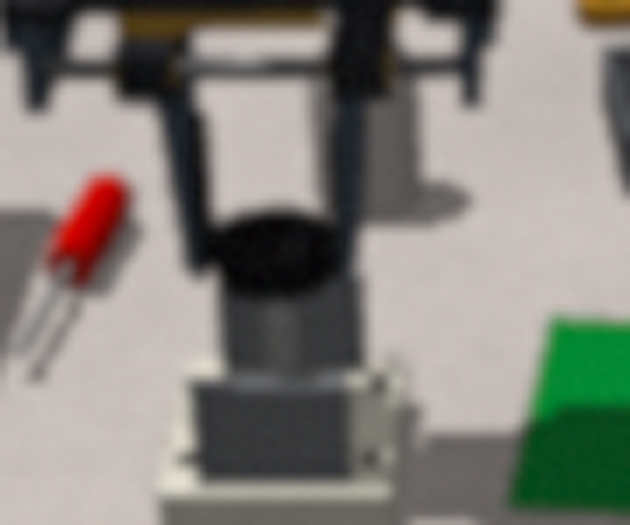

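The ring (crop 213–342, centre 277) is above the spindle (shaft centre ~281), so x should shift about −1 mm. Lowering onto the taper.

Call:
step_arm(linear=[[-0.006,-0.003,0.01],[-0.006,-0.003,0.03],[-0.006,-0.003,0.05],[-0.006,-0.003,0.06],[-0.006,-0.003,0.06]], turn=[0,0,0,0,0])

```text
time_s: 17.08
ee_pos: [627.5, 14.9, 86.8]
ee_rot: [180.0, -0.0, 91.2]
force: [0.4, 1.0, -0.5]
gripper_width: 47.1
gripper_force: 25.0
```

```bash
python3 go.py 627.3 15.2 70 91
```

```text
t 17.07 [627.5  14.9  86.8] [180.   -0.   91.2] w 47.1 gf 25.0 F [ 0.4  1.  -0.5]
lin [0.001, -0.0006, 0.0559] turn 0.0004
```

Call:
step_arm(linear=[[0,0,0.02],[0,0,0.04],[0,0,0.06],[0,0,0.06]], turn=[0,0,0,0])

```text
time_s: 17.58
ee_pos: [628.0, 15.4, 68.4]
ee_rot: [179.9, -0.1, 91.2]
force: [4.0, 5.4, -1.5]
gripper_width: 47.7
gripper_force: 25.0
```

```bash
python3 go.py 627.3 15.2 39 91
```

```text
t 17.57 [628.   15.4  68.4] [ 1.799e+02 -1.000e-01  9.120e+01] w 47.7 gf 25.0 F [ 4.   5.4 -1.5]
lin [-0.0007, -0.0022, 0.0981] turn 0.0004
```

Call:
step_arm(linear=[[0.005,0.004,0.01],[0.005,0.004,0.04],[0.005,0.004,0.07],[0.005,0.004,0.085],[0.005,0.004,0.093],[0.005,0.004,0.093]], turn=[0,0,0,0,0,0])

```text
time_s: 18.32
ee_pos: [627.9, 16.0, 40.7]
ee_rot: [-179.9, 0.0, 91.2]
force: [0.0, 0.8, -0.7]
gripper_width: 47.4
gripper_force: 25.0
```

Free, no side force. Pressing home.

Call:
step_arm(linear=[[0,0,0.005],[0,0,0.01],[0,0,0.013],[0,0,0.013]], turn=[0,0,0,0])

```text
time_s: 18.82
ee_pos: [628.2, 16.1, 38.0]
ee_rot: [180.0, 0.0, 91.2]
force: [-2.2, 0.5, 4.7]
gripper_width: 47.1
gripper_force: 25.0
```

Call:
step_arm(linear=[[0,0,0],[0,0,0],[0,0,0],[0,0,-0.03],[0,0,-0.15],[0,0,-0.3],[0,0,-0.35],[0,0,-0.35]], turn=[0,0,0,0,0,0,0,0], fingers=-1)

```text
time_s: 19.82
ee_pos: [628.8, 16.2, 143.1]
ee_rot: [179.9, -0.0, 91.2]
force: [-0.9, 0.8, 0.1]
gripper_width: 91.4
gripper_force: 0.0
```

```bash
python3 go.py 450 -2.2 80 91
python3 - <<'E'
from h import *
f=grab('top')
w=cv2.cvtColor(f['color'],cv2.COLOR_BGR2HSV).astype(int)[215:270,270:328]
m=((w[...,0]<45)|(w[...,0]>90))&(w[...,1]>60)
n,l,s,c=cv2.connectedComponentsWithStats(m.astype(np.uint8));i=1+np.argmax(s[1:,4]);print(s[i],onz(f,c[i]+[270,215],10))
E
```

```text
t 19.82 [628.8  16.2 143.1] [179.9  -0.   91.2] w 91.4 gf 0.0 F [-0.9  0.8  0.1]
lin [-0.049, -0.597, 0.2102] turn 0.0005Traceback (most recent call last):
  File "<stdin>", line 5, in <module>
    return _wrapfunc(a, 'argmax', axis=axis, out=out, **kwds)
    return bound(*args, **kwds)
ValueError: attempt to get argmax of an empty sequence
```

Call:
step_arm(linear=[[-0.01,-0.15,0],[-0.025,-0.33,0],[-0.04,-0.5,0.05],[-0.049,-0.597,0.15],[-0.049,-0.597,0.25],[-0.049,-0.597,0.3],[-0.049,-0.597,0.3],[-0.049,-0.597,0.3]], turn=[0,0,0,0,0,0,0,0])

```text
time_s: 20.88
ee_pos: [449.4, -2.2, 51.9]
ee_rot: [-180.0, -0.0, 91.2]
force: [0.4, -0.3, -0.4]
gripper_width: 90.9
gripper_force: 0.0
```

```bash
python3 go.py 450 -2.2 17 91
```

```text
t 20.88 [449.4  -2.2  51.9] [-180.    -0.    91.2] w 90.9 gf 0.0 F [ 0.4 -0.3 -0.4]
lin [-0.0001, 0.0018, 0.1163] turn 0.0005
```

Call:
step_arm(linear=[[0,0.002,0.06],[0,0.002,0.105],[0,0.002,0.116],[0,0.002,0.116],[0,0.002,0.116]], turn=[0,0,0,0,0])

```text
time_s: 21.5
ee_pos: [450.6, -2.2, 17.7]
ee_rot: [179.9, -0.0, 91.2]
force: [-0.8, 0.8, -0.6]
gripper_width: 91.5
gripper_force: 0.0
```

Call:
step_arm(linear=[[0,0,0],[0,0,0],[0,0,0],[0,0,0],[0,0,0],[0,0,0]], turn=[0,0,0,0,0,0], fingers=1, force=12)

```text
time_s: 22.25
ee_pos: [450.3, -2.2, 17.4]
ee_rot: [180.0, -0.0, 91.2]
force: [-0.1, -0.4, 0.5]
gripper_width: 59.8
gripper_force: 12.0
```

```bash
python3 go.py 450 -2.2 17 91
```

```text
t 22.25 [450.3  -2.2  17.4] [180.   -0.   91.2] w 59.8 gf 12.0 F [-0.1 -0.4  0.5]
lin [0.0, -0.0011, 0.0014] turn 0.0005
```

Call:
step_arm(linear=[[0,0,-0.03],[0,0,-0.1],[0,0,-0.2],[0,0,-0.29],[0,0,-0.32],[0,0,-0.32]], turn=[0,0,0,0,0,0])

```text
time_s: 23.0
ee_pos: [450.2, -2.2, 113.5]
ee_rot: [180.0, -0.0, 91.2]
force: [-0.5, -0.0, -1.4]
gripper_width: 60.1
gripper_force: 12.0
```

```bash
python3 go.py 628.1 16.1 105 91
```

```text
t 23.0 [450.2  -2.2 113.5] [180.   -0.   91.2] w 60.1 gf 12.0 F [-0.5 -0.  -1.4]
lin [0.0488, 0.5942, 0.0285] turn 0.0005
```

Call:
step_arm(linear=[[0.005,0.06,0],[0.013,0.16,0],[0.023,0.28,0],[0.033,0.4,0],[0.042,0.51,0],[0.047,0.57,0.01],[0.049,0.594,0.025],[0.049,0.594,0.04],[0.049,0.594,0.04],[0.049,0.594,0.04]], turn=[0,0,0,0,0,0,0,0,0,0])

```text
time_s: 24.25
ee_pos: [627.5, 16.1, 101.5]
ee_rot: [-180.0, -0.0, 91.2]
force: [0.1, -0.2, -0.7]
gripper_width: 59.5
gripper_force: 12.0
```

```bash
python3 go.py 628.1 16.1 82 91
python3 - <<'E'
from h import *
f=grab('side');w=cv2.cvtColor(f['color'],cv2.COLOR_BGR2HSV).astype(int)[165:215,230:285]
m=(w[...,0]>95)&(w[...,0]<130)&(w[...,1]>110)
m=m.astype(np.uint8);n,l,s,c=cv2.connectedComponentsWithStats(m);i=1+np.argmax(s[1:,4]);print(s[i]+[230,165,0,0,0])
a=np.linspace(0,6.28,60);q=proj(f,np.vstack([np.c_[628.1+30*np.cos(a),16.1+30*np.sin(a),0*a+z] for z in(89,101)]));print(q.min(0),q.max(0))
cv2.imwrite('pics/s6.png',cv2.resize(f['color'][155:230,215:305],None,fx=7,fy=7,interpolation=cv2.INTER_CUBIC))
E
```

```text
t 24.25 [627.5  16.1 101.5] [-180.    -0.    91.2] w 59.5 gf 12.0 F [ 0.1 -0.2 -0.7]
lin [-0.0, 0.0019, 0.0652] turn 0.0005
[245 187  21  11 103]
[242.59890578 183.63707827] [265.40328607 198.18716364]
```

View pics/s6.png

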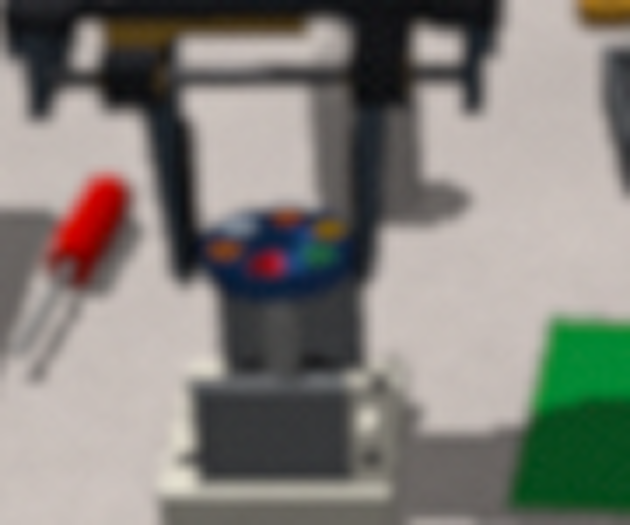

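The wheel is level over the spindle (crop ~277,252), with the spacer visible low between the plates at y≈355. Lowering.

Call:
step_arm(linear=[[0,0.001,0.015],[0,0.001,0.035],[0,0.001,0.055],[0,0.001,0.075],[0,0.001,0.075]], turn=[0,0,0,0,0])

```text
time_s: 24.92
ee_pos: [628.6, 17.1, 78.3]
ee_rot: [180.0, -0.1, 91.1]
force: [2.0, 4.6, -3.1]
gripper_width: 60.0
gripper_force: 12.0
```

Call:
step_arm(linear=[[0.005,0.002,0],[0.005,0.002,0.01],[0.005,0.002,0.03],[0.005,0.002,0.05],[0.005,0.002,0.07],[0.005,0.002,0.075],[0.005,0.002,0.075]], turn=[0,0,0,0,0,0,0])

```text
time_s: 25.8
ee_pos: [628.7, 17.5, 56.0]
ee_rot: [-180.0, 0.0, 91.2]
force: [-0.5, 0.6, -0.8]
gripper_width: 59.8
gripper_force: 12.0
```

Call:
step_arm(linear=[[0,0,0.006],[0,0,0.011],[0,0,0.015],[0,0,0.018],[0,0,0.018]], turn=[0,0,0,0,0])

```text
time_s: 26.42
ee_pos: [629.0, 17.7, 51.4]
ee_rot: [180.0, -0.0, 91.2]
force: [-1.0, 0.5, 3.6]
gripper_width: 59.7
gripper_force: 12.0
```

Seated with 3.6 N. Release and lift, then on to the collar.

Call:
step_arm(linear=[[0,0,0],[0,0,0],[0,0,0],[0,0,-0.03],[0,0,-0.15],[0,0,-0.3],[0,0,-0.36],[0,0,-0.36]], turn=[0,0,0,0,0,0,0,0], fingers=-1)

```text
time_s: 27.42
ee_pos: [630.0, 17.7, 161.2]
ee_rot: [179.7, -0.0, 91.2]
force: [0.1, -0.0, -0.5]
gripper_width: 91.1
gripper_force: 0.0
```

```bash
python3 go.py 500.3 -433.3 60 91
python3 - <<'E'
from h import *
from meas import blob,br
f=grab('side');w=cv2.cvtColor(f['color'],cv2.COLOR_BGR2HSV).astype(int)[180:225,230:285]
m=(w[...,0]>95)&(w[...,0]<130)&(w[...,1]>110)
n,l,s,c=cv2.connectedComponentsWithStats(m.astype(np.uint8));i=1+np.argmax(s[1:,4]);print(s[i]+[230,180,0,0,0])
a=np.linspace(0,6.28,60);q=proj(f,np.vstack([np.c_[628.5+30*np.cos(a),17+30*np.sin(a),0*a+z] for z in(38,50)]));print(q.min(0),q.max(0))
f=grab('top');u,s,_=blob(f,(440,212,470,238),br);print(u,s,onz(f,u,8))
E
```

```text
t 27.43 [630.   17.7 161.2] [179.7  -0.   91.2] w 91.1 gf 0.0 F [ 0.1 -0.  -0.5]
lin [-1.4941, -0.4631, 0.3375] turn 0.0005
[263 205   3   3   7]
[243.84027755 200.10213196] [266.107891  215.0370606]
[453.5122807  223.29239766] 121 [ 499.70522651 -432.24750257    8.        ]
```

Call:
step_arm(linear=[[-0.97,-0.3,0],[-0.97,-0.3,0],[-0.97,-0.3,0],[-0.97,-0.3,0],[-0.97,-0.3,0],[-0.97,-0.3,0]], turn=[0,0,0,0,0,0])

```text
time_s: 28.38
ee_pos: [543.2, -278.4, 157.5]
ee_rot: [-179.9, -0.0, 90.9]
force: [-0.7, -1.1, -0.4]
gripper_width: 91.3
gripper_force: 0.0
```

```bash
python3 go.py 500.2 -433.2 60 91
```

```text
t 28.38 [ 543.2 -278.4  157.5] [-179.9   -0.    90.9] w 91.3 gf 0.0 F [-0.7 -1.1 -0.4]
lin [-0.5137, -0.1511, 0.3251] turn -0.0003
```

Call:
step_arm(linear=[[-0.2,-0.06,0],[-0.4,-0.12,0],[-0.514,-0.151,0.05],[-0.514,-0.151,0.2],[-0.514,-0.151,0.325],[-0.514,-0.151,0.325],[-0.514,-0.151,0.325]], turn=[0,0,0,0,0,0,0])

```text
time_s: 29.25
ee_pos: [503.8, -430.0, 62.4]
ee_rot: [179.9, 0.0, 91.2]
force: [-0.3, -0.2, 0.5]
gripper_width: 91.0
gripper_force: 0.0
```

```bash
python3 go.py 500.2 -433.2 17 91
```

```text
t 29.25 [ 503.8 -430.    62.4] [179.9   0.   91.2] w 91.0 gf 0.0 F [-0.3 -0.2  0.5]
lin [-0.0102, -0.0124, 0.1512] turn 0.0006
```

Call:
step_arm(linear=[[-0.01,-0.009,0.08],[-0.01,-0.009,0.135],[-0.01,-0.009,0.148],[-0.01,-0.009,0.148],[-0.01,-0.009,0.148]], turn=[0,0,0,0,0])

```text
time_s: 29.88
ee_pos: [500.7, -433.6, 17.9]
ee_rot: [179.9, 0.1, 91.2]
force: [0.0, -0.6, 0.8]
gripper_width: 91.3
gripper_force: 0.0
```

Call:
step_arm(linear=[[0,0,0],[0,0,0],[0,0,0],[0,0,0],[0,0,0],[0,0,0],[0,0,0]], turn=[0,0,0,0,0,0,0], fingers=1, force=25)

```text
time_s: 30.75
ee_pos: [500.1, -433.3, 17.0]
ee_rot: [180.0, -0.0, 91.2]
force: [0.5, 0.1, -0.9]
gripper_width: 38.6
gripper_force: 25.0
```

```bash
python3 go.py 628.5 17 115 91
```

```text
t 30.75 [ 500.1 -433.3   17. ] [180.   -0.   91.2] w 38.6 gf 25.0 F [ 0.5  0.1 -0.9]
lin [1.4918, 0.4585, -0.3268] turn 0.0005
```

Call:
step_arm(linear=[[0,0,-0.06],[0,0,-0.2],[0.06,0.02,-0.38],[0.2,0.06,-0.48],[0.36,0.11,-0.48],[0.53,0.16,-0.48],[0.7,0.215,-0.48],[0.86,0.265,-0.48],[0.97,0.3,-0.48],[0.97,0.3,-0.48]], turn=[0,0,0,0,0,0,0,0,0,0])

```text
time_s: 32.0
ee_pos: [584.8, -138.3, 162.3]
ee_rot: [179.9, -0.0, 91.4]
force: [-0.1, -0.1, -0.5]
gripper_width: 38.6
gripper_force: 25.0
```

```bash
python3 go.py 628.5 17 105 91
```

```text
t 32.0 [ 584.8 -138.3  162.3] [179.9  -0.   91.4] w 38.6 gf 25.0 F [-0.1 -0.1 -0.5]
lin [0.5139, 0.158, 0.1909] turn 0.0011
```

Call:
step_arm(linear=[[0.1,0.03,0],[0.25,0.077,0],[0.4,0.123,0],[0.48,0.148,0.03],[0.51,0.157,0.09],[0.51,0.157,0.15],[0.51,0.157,0.19],[0.51,0.157,0.19],[0.51,0.157,0.19]], turn=[0.001,0.001,0.001,0.001,0.001,0.001,0.001,0.001,0.001])

```text
time_s: 33.12
ee_pos: [628.5, 12.8, 104.6]
ee_rot: [179.9, 0.0, 90.8]
force: [0.3, 0.2, 0.2]
gripper_width: 38.4
gripper_force: 25.0
```

```bash
python3 go.py 628.5 17 85 91
```

```text
t 33.12 [628.5  12.8 104.6] [179.9   0.   90.8] w 38.4 gf 25.0 F [0.3 0.2 0.2]
lin [0.014, 0.0003, 0.0653] turn -0.0006
```

Call:
step_arm(linear=[[0.013,0,0],[0.013,0,0.015],[0.013,0,0.035],[0.013,0,0.055],[0.013,0,0.065],[0.013,0,0.065]], turn=[0,0,0,0,0,0])

```text
time_s: 33.88
ee_pos: [628.2, 17.0, 84.2]
ee_rot: [180.0, 0.0, 90.8]
force: [0.4, -0.6, -1.7]
gripper_width: 38.6
gripper_force: 25.0
```

Call:
step_arm(linear=[[0,0,0.015],[0,0,0.03],[0,0,0.043],[0,0,0.043]], turn=[0,0,0,0])

```text
time_s: 34.38
ee_pos: [628.5, 16.9, 71.4]
ee_rot: [179.9, 0.0, 90.8]
force: [3.0, -4.1, -1.1]
gripper_width: 38.9
gripper_force: 25.0
```

Call:
step_arm(linear=[[-0.004,0.003,0],[-0.004,0.003,0.005],[-0.004,0.003,0.01],[-0.004,0.003,0.015],[-0.004,0.003,0.015]], turn=[0,0,0,0,0])

```text
time_s: 35.0
ee_pos: [628.6, 16.4, 67.0]
ee_rot: [-180.0, -0.0, 90.8]
force: [0.2, -0.3, -0.5]
gripper_width: 38.9
gripper_force: 25.0
```

Call:
step_arm(linear=[[0,0,0.003],[0,0,0.005],[0,0,0.005]], turn=[0,0,0])

```text
time_s: 35.38
ee_pos: [628.7, 16.4, 66.9]
ee_rot: [180.0, -0.0, 90.8]
force: [-2.4, 0.5, 7.4]
gripper_width: 38.8
gripper_force: 25.0
```

Home (7.4 N). Release and lift.

Call:
step_arm(linear=[[0,0,0],[0,0,0],[0,0,0],[0,0,-0.03],[0,0,-0.15],[0,0,-0.3],[0,0,-0.4],[0,0,-0.4],[0,0,-0.4]], turn=[0,0,0,0,0,0,0,0,0], fingers=-1)

```text
time_s: 36.5
ee_pos: [628.3, 16.1, 184.7]
ee_rot: [-179.9, -0.0, 90.8]
force: [0.9, 0.1, -0.2]
gripper_width: 91.3
gripper_force: 0.0
```

Run:
```python
from h import *
f=grab('side');cr=f['color'][180:230,225:285];w=cv2.cvtColor(cr,cv2.COLOR_BGR2HSV).astype(int)
m=(w[...,0]>10)&(w[...,0]<28)&(w[...,1]>110)
n,l,s,c=cv2.connectedComponentsWithStats(m.astype(np.uint8));i=1+np.argmax(s[1:,4]);print(s[i]+[225,180,0,0,0],c[i]+[225,180])
a=np.linspace(0,6.28,60)
for zz in((50,66),(56,72)):
  q=proj(f,np.vstack([np.c_[628.5+20*np.cos(a),16.3+20*np.sin(a),0*a+z] for z in zz]));print(q.min(0),q.max(0))
print(env.state()['gripper_width'],env.state()['time_s'])
```

```text
[248 198  16  10 110] [254.85454545 203.39090909]
[247.1437547  196.68876387] [262.25550469 209.12769207]
[246.98672728 194.77136594] [262.1426032 207.1967274]
91.02516296326 36.55
```

The collar's blob (rows 198–208) matches the home height, with the gripper clear. Handing in.

```bash
python3 -c "
from workcell import env
print(env.job_done())"
```

```text
the job is handed in; nothing more can be done
None
```

The wheel was laid flat on the green pad and let go, then the spacer, wheel and collar were each pushed home on the spindle; I handed the job in at about 36.6 s of the 72 s, and no verdict was returned.

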